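# Uncover a parts tray and tip its parts into one corner

## Robot

A 7-joint arm with a two-finger parallel gripper is mounted at the origin on the work surface; the furniture and walls round the work are solid. World frame = base frame: x ahead of the robot, y to its left, z up, the work surface at z = 0. Lengths are in m, angles in rad, forces in N, time in s.
With the tool pointing down it reaches from about 0.425 to 0.925 m from the base axis. Payload 6.8 kg.
Tool frame: the origin (TCP) lies midway between the tips of the shut fingers; the grasp point (between the pads) lies 19 mm behind it; z points along the fingers, y is the line along which they close (so a half turn about z gives the same grasp; the last joint's range is limited). The gripper opens to 88 mm and grips with 3 to 60 N. Pads are 20 mm wide; open, the fingers measure 115 mm over their backs; the gripper's body (75 mm by 178 mm) begins 61 mm behind the grasp point.
Start: joints at [-1.456, 0.477, 0.022, 1.555, -0.011, 1.109, -0.083], TCP at [0.149, 0.658, 0.223] pointing down, gripper open.
Joint ranges: [-2.96, 2.96], [-0.34, 2.1], [-1.41, 1.46], [0.24, 2.44], [-1.37, 4.51], [0.17, 1.92], [-2.96, 2.96]. Speed limits (rad/s): [2.39, 2.39, 3.14, 3.14, 3.14, 3.14, 3.14].

## Interface

Orientations are given as a unit quaternion [x, y, z, w].
In Python, from rig import r gives the robot as it stands.
- The arm moves only by the tool move_arm, never from a script. Its argument "deltas" is a list of rows, each a list of 7 numbers: the shift along the tool's x, y, z in m, then the turn, a rotation vector about the tool's x, y, z in degrees, then the opening, from 0 (shut) to 1 (fully open). A call has exactly 10 rows; each row shifts and turns the commanded pose from where the row before left it, along the tool's axes as they then stand; what a row does not reach is not made up. A row lasts 1/8 s, in which the tool goes at most 62.5 mm and 10.7 degrees, less where a joint would pass 70% of its speed; a pose out of reach is approached as far as the arm can. A call is refused whole if a number of a shift passes 0.0625 or a number of a turn 10.7, either way. A call with a gripper value outside its range is refused whole. The fingers move at their own pace and stop on an object; "newtons" is the grip in N (left out, the last holds). Time passes only in rows, so rows that do not move let the fingers close, or fill a call up. It gives the time, the measured TCP pose, the force, the opening and the grip force at its end, in the units of the state.
- r.sense(): the state, without advancing time (a new reading comes with each control period).
- r.get_image(name): name is "side" or "top" or "wrist"; returns (picture, depth): 420x560x3 uint8, blue, green, red; 420x560 float32, m along the optical axis (not along the pixel's ray), 0 where there is no reading.
- r.camera_params(name): a dict with "camera_matrix" (3x3 intrinsics, pixels), "world_from_camera" (4x4, takes a point from camera to world coordinates). Camera axes: x right, y up, looking along -z (the intrinsics and any distortion apply to the point x, -y, -z); pixel columns grow to the right and rows downward; lengths in m; the calibration is good to about 2 mm. The wrist camera is an equidistant fisheye: a pixel r from the principal point sees the ray r / f radians off the axis. A picture is of the moment at which its call begins: read the wrist's pose just before it. camera_params takes no time and is no camera call; for the wrist camera it gives the pose at the moment of the call.
- r.sign_off(): hands the job in; it is judged then, once.
The state is a dict: "clock": time; "joint_pos": joint angles; "qd": joint speeds; "tau": joint torques, N m; "tool_pos": TCP position; "orientation": TCP orientation; "wrist_force": force on the tool from outside, world axes, zero at the start; "ft_torque": the same for the moment, N m; "finger_gap": finger opening in m; "grasp_force": force on a finger pad.
Only numpy, scipy, OpenCV 4.12 (cv2) and the standard library are available. Lean on these libraries where they do the work, as an engineer would, in place of code of your own. Each camera call takes 0.05 s, during which the arm holds its last target. There are 200 camera calls.

## Task

Take the white lid off the blue parts tray by its red bar and lay it flat inside the grey lid rest. Then pick the tray up by the black grip on its cut-off corner and tip it, grip high, until both bridges and the small bur case have slid together into the corner diagonally opposite the grip; do not touch these parts, and leave everything else on the desk where it is. Finish with the gripper still holding the tray in the air, clear of the desk, clearly tilted and still, with the parts gathered in that low corner.

Things in the scene. Friction and masses are not known exactly. Their poses are not given: they have to be found in the camera images.
- tray: Blue parts tray, 130 (x) x 110 (y) mm, walls 40 mm high, 4 mm thick, floor 4 mm, about 0.22 kg. Origin: centre of underside; z up. Its +x+y corner is cut off at 45 degrees (38 mm off each side) and closed by the black grip. The inside is slick: parts start to slide at a slope of about 10 degrees and run right into the opposite corner at about 22 to 35 degrees.
- tray_grip (a point): Point in the black rubber grip, 50 mm above the tray's underside; tray's axes. The grip is an upright plate on the cut corner, 10 mm thick along the diagonal midway between tray +x and +y, 50 mm wide across it, top 66 mm above the underside (26 mm above the rim). Pinch its 10 mm thickness, one finger outside the tray, one inside (free once the lid is off).
- tray_corner (a point): Inner floor corner of the tray diagonally opposite the grip (the -x-y corner), on the floor, 4 mm above the underside; the parts must gather here.
- lid_grip (a point): Middle of the red bar on the white lid; lid's axes, z up. Bar: 50 mm along x, 12 mm thick along y, from 17 mm below this point (plate) to 13 mm above. Plate 130 (x) x 110 (y) x 3 mm, same corner cut away, its centre 4 mm in +x and 4 mm in +y from this point; skirt below, lowest edge 26 mm under this point. 0.06 kg, lies loose on the tray's rim: lift straight up.
- lid_rest: Grey shallow lid rest fixed to the desk: a frame open at the top, 158 (x) x 138 (y) mm outside, 150 x 130 mm inside, walls 16 mm high, floor 4 mm. Origin: centre of underside; z up. The lid lies flat inside, long side along the rest's x, either way round; the middle of its bar is then 30 mm above the rest's underside.
- bridge_a_centre (a point): White three-tooth bridge, 11x28x9 mm, loose in the tray; this is its centre.
- bridge_b_centre (a point): Second white three-tooth bridge, 11x28x9 mm, loose in the tray; this is its centre.
- bur_case_centre (a point): Small clear bur case with a red end, 12x44x12 mm, loose in the tray; this is its centre.
- mug: Bystander: white mug with green dots, 78 mm wide with a handle, 93 mm tall. Origin at its underside. Leave it alone.
- jaw: Bystander: tan dental jaw model, 59x64x24 mm. Origin at its underside. Leave it alone.
- squeeze_bottle: Bystander: blue bottle with dark red cap, 53 mm across, 101 mm tall. Origin at its underside. Leave it alone.
Things that resemble listed ones, but are neither listed nor needed, are in the scene too. Of the things shaped like the part that bears lid_grip, the white one is meant.

How it is judged:
On the way, in this order (a step that is already met when the one before it is completed fails the run):
1. the lid lies flat in the lid rest, let go, with the tray still flat on the desk (horizontal distance between lid_grip and lid_rest below 0.024 m and z of lid_grip in the frame of lid_rest between 0.02 and 0.034 m and angle between lid_grip's own z axis and vertical below 0.06 rad and contact force between the fingers and lid below 0.05 N and angle between tray's own z axis and vertical below 0.1 rad and height (world z) of tray_corner below 0.01 m), for 0.2 s.
2. the tray is held tilted in the air (angle between tray's own z axis and vertical between 0.25 and 0.9 rad and height (world z) of tray_corner above 0.012 m and height (world z) of tray_grip above 0.09 m and contact force between the fingers and tray above 1 N), for 0.2 s.
At the end, for the whole second after the job is handed in: Lid let go, flat in the rest (bar within 24 mm of its centre, at most 4 mm high). Gripper holds the tray still, tilted 15 to 50 degrees, inner low corner over 12 mm and grip point over 90 mm above the desk; all three part centres within 65 mm of that corner (all of step 2 and horizontal distance between lid_grip and lid_rest below 0.024 m and z of lid_grip in the frame of lid_rest between 0.02 and 0.034 m and angle between lid_grip's own z axis and vertical below 0.06 rad and contact force between the fingers and lid below 0.05 N and distance between each of bridge_a_centre, bridge_b_centre, bur_case_centre and tray_corner below 0.065 m and linear speed of tray below 0.02 m/s and linear speed of each of bridge_a, bridge_b, bur_case below 0.03 m/s); the arm keeps its last pose, push and grip.
It fails at once if the gripper or arm touches one of the loose parts (contact force between any of the fingers, the arm and bridge_a above 0.3 N or contact force between any of the fingers, the arm and bridge_b above 0.3 N or contact force between any of the fingers, the arm and bur_case above 0.3 N).
It fails at once if a bystander is moved by more than 20 mm (distance of any of mug, jaw, squeeze_bottle from where it was at the start of the episode above 0.02 m).
It also fails if it takes over 45 s, if anything falls off the work surface, if the arm or the gripper's body presses on something with over 40 N, if the wrist force passes 120 N, or if a joint passes its speed limit or range.

## Working session

There is one attempt and no reset: what is moved stays moved. The work goes in short steps, Python scripts to look and compute and a tool call to move; the robot and the scene stay as the last step left them, time stands still between calls to the robot, and variables do not carry over. Pictures are saved under pics/ and viewed, at most 10 in all, crops included, and the job is handed in when it is done.

Besides the shell and the picture viewer there is one more tool, called after ">>>" as name(argument=value, ...) on one line, values as JSON. move_arm: Moves the arm, as the interface text tells. Its arguments: {"type":"object","properties":{"deltas":{"type":"array","items":{"type":"array","items":{"type":"number"}}},"newtons":{"type":"number"}},"required":["deltas"]}

```bash
mkdir -p pics; ls
python3 - <<'E'
from rig import r
import cv2,numpy as np
s=r.sense(); print(s['clock'],s['tool_pos'],s['orientation'],s['finger_gap'])
for n in ['top','side']:
    im,d=r.get_image(n); cv2.imwrite(f'pics/{n}0.png',im); np.savez(f'{n}0.npz',im=im,d=d)
    p=r.camera_params(n); print(n,p);
E
```

```text
pics
0.0 [0.1490531  0.65774132 0.22172164] [ 1.11183887e-01  9.93799464e-01 -8.76757788e-04 -2.61836167e-05] 0.08784030177813175
top {'camera_matrix': array([[499.15143761,   0.        , 281.38836118],
       [  0.        , 499.15143761, 202.29853315],
       [  0.        ,   0.        ,   1.        ]]), 'world_from_camera': array([[-1.32895857e-02,  9.97270916e-01, -7.26230476e-02,
         2.96145616e-01],
       [-9.99910292e-01, -1.33759100e-02, -7.02428416e-04,
         1.16155645e-01],
       [-1.67191078e-03,  7.26071977e-02,  9.97359213e-01,
         1.33389495e+00],
       [ 0.00000000e+00,  0.00000000e+00,  0.00000000e+00,
         1.00000000e+00]])}
side {'camera_matrix': array([[545.17983564,   0.        , 284.2178774 ],
       [  0.        , 545.17983564, 209.87278221],
       [  0.        ,   0.        ,   1.        ]]), 'world_from_camera': array([[-0.92596145,  0.21363048, -0.31137983, -0.08075438],
       [-0.37693153, -0.47319377,  0.79624762,  1.32633484],
       [ 0.02275976,  0.85466348,  0.51868326,  0.85676188],
       [ 0.        ,  0.        ,  0.        ,  1.        ]])}
```

View pics/top0.png

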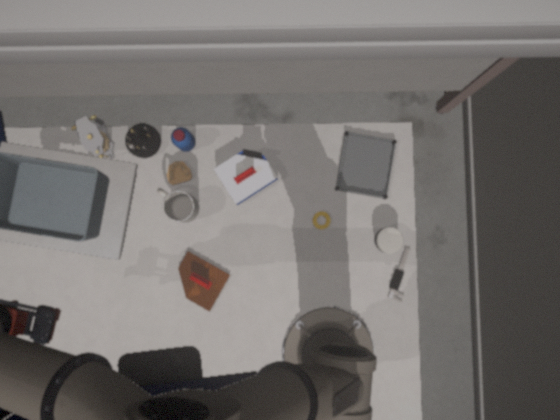

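View pics/side0.png

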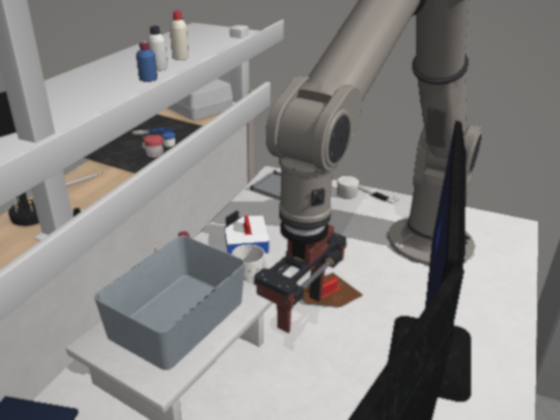

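The top view shows these candidates: the white lid with a red bar at (245,175) and black grip at (255,155); a brown lookalike with a red bar at (200,275). The rest is at (367,165). Bystanders are the mug (180,207), jaw (178,173) and bottle (182,138). I choose the white lid, then crop and measure it.

```bash
cat > h.py <<'E'
import numpy as np,cv2
from rig import r
from scipy.spatial.transform import Rotation as R
def plane(n,px,z):
    p=r.camera_params(n);K=p['camera_matrix'];T=p['world_from_camera']
    px=np.atleast_2d(px).astype(float)
    d=np.c_[(px[:,0]-K[0,2])/K[0,0],-(px[:,1]-K[1,2])/K[1,1],-np.ones(len(px))]@T[:3,:3].T
    o=T[:3,3]; return o+d*((z-o[2])/d[:,2])[:,None]
def cloud(n,d):
    p=r.camera_params(n);K=p['camera_matrix'];T=p['world_from_camera']
    v,u=np.mgrid[:d.shape[0],:d.shape[1]]
    c=np.stack([(u-K[0,2])/K[0,0]*d,-(v-K[1,2])/K[1,1]*d,-d],-1)
    return c@T[:3,:3].T+T[:3,3]
def rect(n,mask,z):
    v,u=np.nonzero(mask); P=plane(n,np.c_[u,v],z)[:,:2]
    (c,s,a)=cv2.minAreaRect((P*1000).astype(np.float32)); return np.array(c)/1000,np.round(s,1),a
E
python3 - <<'E'
from h import *
f=np.load('top0.npz');im,d=f['im'],f['d']
cv2.imwrite('pics/crop0.png',cv2.resize(im[110:320,130:420],None,fx=2.7,fy=2.7,interpolation=cv2.INTER_CUBIC))
hsv=cv2.cvtColor(im,cv2.COLOR_BGR2HSV);C=cloud('top',d)
sub=np.zeros(d.shape,bool);sub[140:210,205:285]=1
red=sub&((hsv[...,0]<10)|(hsv[...,0]>170))&(hsv[...,1]>120)
print('red',red.sum(),rect('top',red,.073),C[red].mean(0),np.percentile(C[red][:,2],[10,50,90]))
lid=sub&(C[...,2]>.030)&(C[...,2]<.055)
print('lid',lid.sum(),rect('top',lid,.043),np.median(C[lid],0))
blk=sub&(hsv[...,2]<70)&(C[...,2]>.03)
print('blk',blk.sum(),rect('top',blk,.066),np.percentile(C[blk],[5,50,95],axis=0).round(3).tolist())
sub[:]=0;sub[125:205,325:405]=1
rest=sub&(hsv[...,2]<95);cc=max(cv2.findContours(rest.astype(np.uint8),0,1)[0],key=cv2.contourArea)
print('rest',cv2.contourArea(cc),'V floor',hsv[165,367],hsv[165,410]);q=cc.reshape(-1,2)
P=plane('top',q,.016)[:,:2];(c,s,a)=cv2.minAreaRect((P*1000).astype(np.float32));print(c,s,a,np.median(C[160:170,360:372,2]))
fr=sub&(C[...,2]>.011)&(C[...,2]<.03);print('frame by z',fr.sum(),rect('top',fr,.016))
for nm,(u,v) in dict(jaw=(178,173),bottle=(182,138),mug=(180,207),ring=(321,220),shelfEdge=(300,48),shelf=(300,20),wall=(300,70),floor=(300,110),post=(480,85),sink=(50,200)).items(): print(nm,C[v,u].round(3))
E
```

```text
red 108 (array([0.45973654, 0.21048016]), array([13.5, 51.5]), 33.178253173828125) [0.46083134 0.21048619 0.06782036] [0.05131098 0.07180485 0.07569558]
lid 1811 (array([0.46762613, 0.20988744]), array([111.2, 129.9]), 32.02083206176758) [0.46239417 0.21411085 0.04349711]
blk 73 (array([0.51472211, 0.18954791]), array([46.4, 10.7]), 77.81161499023438) [[0.51, 0.171, 0.044], [0.516, 0.191, 0.065], [0.522, 0.211, 0.07]]
rest 330.5 V floor [ 20   7 108] [ 15  13 160]
(488.9087219238281, -106.7626724243164) (137.41751098632812, 159.3745574951172) 79.1324234008789 0.004857078077159183
frame by z 408 (array([ 0.48994736, -0.10830067]), array([140.7, 161.4]), 79.38855743408203)
jaw [0.474 0.391 0.016]
bottle [0.551 0.364 0.099]
mug [0.384 0.387 0.008]
ring [0.344 0.012 0.   ]
shelfEdge [0.758 0.067 0.151]
shelf [0.729 0.075 0.37 ]
wall [ 0.824  0.053 -0.2  ]
floor [ 0.837  0.034 -0.741]
post [ 0.813 -0.57  -0.348]
sink [0.397 0.678 0.128]
```

View pics/crop0.png

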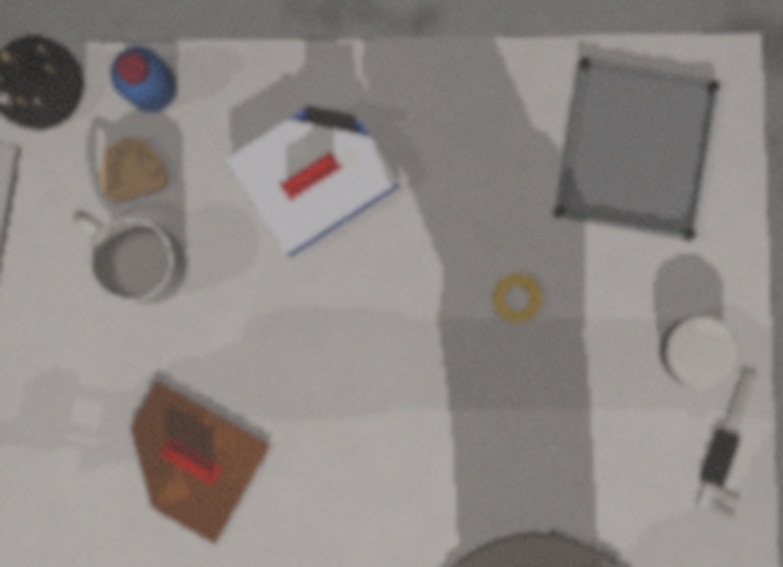

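The crop confirms the white lid on the blue tray: bar at crop (311,176), black grip at (330,118). The brown one at (190,462) is a decoy lying low. Bar, plate and rest sizes all agree with the specification. Tray yaw is about -58° and rest yaw about -11°.

```bash
cat >> h.py <<'E'
def rows(wps,start=None):
    """wps: (pos,R,grip,n) ; prints tool-frame rows"""
    s=r.sense()
    p,q=(np.array(s['tool_pos']),R.from_quat(s['orientation'])) if start is None else start
    out=[]
    for P,Q,g,n in wps:
        P=np.array(P)
        for k in range(n,0,-1):
            dp=q.inv().apply(P-p)/k; dr=np.degrees((q.inv()*Q).as_rotvec())/k
            dp=np.round(dp*2000)/2000; dr=np.round(dr,1)
            out.append([float(x) for x in dp]+[float(x) for x in dr]+[g])
            p=p+q.apply(dp); q=q*R.from_rotvec(np.radians(dr))
    print(len(out)); print(str(out).replace('-0.0,','0,').replace('0.0,','0,'))
    return p,q
def down(yaw_y):  # tool z down, tool y at given world angle (deg)
    a=np.radians(yaw_y); y=np.array([np.cos(a),np.sin(a),0]); z=np.array([0,0,-1.])
    return R.from_matrix(np.c_[np.cross(y,z),y,z])
E
python3 - <<'E'
from h import *
rows([((.17,.47,.22),down(65),.5,4),((.30,.34,.2),down(50),.5,4),((.46,.21,.17),down(32.5),.5,6),((.46,.21,.15),down(32.5),.5,6)])
E
```

```text
20
[[-0.0155, -0.0445, 0.0005, 0, 0, 3.1, 0.5], [-0.018, -0.044, 0.0005, 0, 0, 3.0, 0.5], [-0.02, -0.0425, 0.0005, 0, 0, 3.1, 0.5], [-0.0225, -0.0415, 0.0005, -0.1, 0, 3.0, 0.5], [-0.043, -0.016, 0.005, 0, 0, 3.8, 0.5], [-0.044, -0.013, 0.005, 0, 0, 3.7, 0.5], [-0.045, -0.01, 0.005, 0, 0, 3.8, 0.5], [-0.0455, -0.0065, 0.005, 0, 0, 3.7, 0.5], [-0.0345, 0.0005, 0.005, 0, 0, 2.9, 0.5], [-0.0345, 0.002, 0.005, 0, 0, 2.9, 0.5], [-0.034, 0.004, 0.005, 0, 0, 2.9, 0.5], [-0.034, 0.0055, 0.005, 0, 0, 2.9, 0.5], [-0.0335, 0.0075, 0.005, 0, 0, 3.0, 0.5], [-0.033, 0.0095, 0.005, 0, 0, 2.9, 0.5], [0, 0, 0.0035, 0, 0, 0, 0.5], [0, 0, 0.0035, 0, 0, 0, 0.5], [0, 0, 0.0035, 0, 0, 0, 0.5], [0, 0, 0.003, 0, 0, 0, 0.5], [0, 0, 0.0035, 0, 0, 0, 0.5], [0, -0.0005, 0.003, 0, 0, 0, 0.5]]
```

>>> move_arm(deltas=[[-0.0155,-0.0445,0.0005,0,0,3.1,0.5],[-0.018,-0.044,0.0005,0,0,3.0,0.5],[-0.02,-0.0425,0.0005,0,0,3.1,0.5],[-0.0225,-0.0415,0.0005,0,0,3.0,0.5],[-0.043,-0.016,0.005,0,0,3.8,0.5],[-0.044,-0.013,0.005,0,0,3.7,0.5],[-0.045,-0.01,0.005,0,0,3.8,0.5],[-0.0455,-0.0065,0.005,0,0,3.7,0.5],[-0.0345,0.0005,0.005,0,0,2.9,0.5],[-0.0345,0.002,0.005,0,0,2.9,0.5]])

```text
clock: 1.35
tool_pos: [0.3543, 0.2958, 0.1904]
orientation: [0.39, 0.921, -0.0, -0.0]
wrist_force: [0.0, 0.2, -0.4]
finger_gap: 0.0439
grasp_force: 0.0
```

>>> move_arm(deltas=[[-0.034,0.004,0.005,0,0,2.9,0.5],[-0.034,0.0055,0.005,0,0,2.9,0.5],[-0.0335,0.0075,0.005,0,0,3.0,0.5],[-0.033,0.0095,0.005,0,0,2.9,0.5],[0,0,0.005,0,0,0,0.5],[0,0,0.005,0,0,0,0.5],[0,0,0.005,0,0,0,0.5],[0,0,0.005,0,0,0,0.5],[0,0,0,0,0,0,0.5],[0,0,0,0,0,0,0.5]])

```text
clock: 2.6
tool_pos: [0.4603, 0.2107, 0.1508]
orientation: [0.481, 0.877, 0.0, 0.0]
wrist_force: [0.4, 0.5, 0.0]
finger_gap: 0.0441
grasp_force: 0.0
```

```bash
cat >> h.py <<'E'
def wray(px,T,K,z):
    px=np.atleast_2d(px).astype(float); a=(px-K[:2,2])/K[0,0]; t=np.linalg.norm(a,axis=1)+1e-9
    c=np.c_[np.sin(t)*a[:,0]/t,-np.sin(t)*a[:,1]/t,-np.cos(t)]@T[:3,:3].T
    return T[:3,3]+c*((z-T[2,3])/c[:,2])[:,None]
E
python3 - <<'E'
from h import *
s=r.sense();print(s['tool_pos'],R.from_quat(s['orientation']).as_matrix()[:,1],s['finger_gap'],s['wrist_force'])
p=r.camera_params('wrist');im,d=r.get_image('wrist');cv2.imwrite('pics/w1.png',im)
K,T=p['camera_matrix'],p['world_from_camera'];print(K)
hsv=cv2.cvtColor(im,cv2.COLOR_BGR2HSV)
m=((hsv[...,0]<8)|(hsv[...,0]>172))&(hsv[...,1]>150)&(hsv[...,2]>80)
for c in cv2.findContours(m.astype(np.uint8),0,1)[0]:
    if cv2.contourArea(c)>80:
        P=wray(c.reshape(-1,2),T,K,.073)[:,:2];print(c.reshape(-1,2).mean(0),cv2.minAreaRect((P*1000).astype(np.float32)))
E
```

```text
[0.46033184 0.21068737 0.15076067] [8.42884528e-01 5.38094457e-01 1.66600458e-04] 0.04409724167971394 [0.39327409 0.49787715 0.01058527]
[[325.1922621    0.         278.48154803]
 [  0.         325.1922621  207.63181832]
 [  0.           0.           1.        ]]
[283.17318436 208.54189944] ((460.8731384277344, 215.43771362304688), (17.320308685302734, 57.12560272216797), 32.23838424682617)
```

View pics/w1.png

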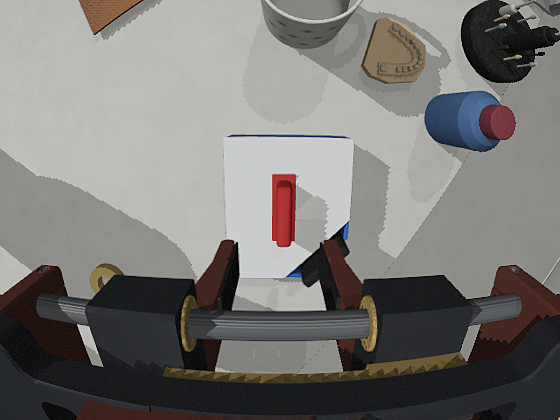

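The wrist view shows the bar at (283,210), centred between the fingers (midpoint about 281) and parallel to the pads. Descending to grip it.

>>> move_arm(deltas=[[0,0,0.025,0,0,0,0.5],[0,0,0.025,0,0,0,0.5],[0,0,0.025,0,0,0,0.5],[0,0,0.02,0,0,0,0.5],[0,0,0.007,0,0,0,0.5],[0,0,0,0,0,0,0.5],[0,0,0,0,0,0,0],[0,0,0,0,0,0,0],[0,0,0,0,0,0,0],[0,0,0,0,0,0,0]], newtons=15)

```text
clock: 3.9
tool_pos: [0.4608, 0.2108, 0.049]
orientation: [0.481, 0.877, 0.0, 0.0]
wrist_force: [0.5, -0.4, 2.7]
finger_gap: 0.0119
grasp_force: 15.0
```

Run:
```python
from h import *
s=r.sense();p=np.array(s['tool_pos']);print(p,s['finger_gap'],s['grasp_force'],s['wrist_force'])
q=R.from_quat(s['orientation']);a=q.as_matrix()[:,1];y=np.degrees(np.arctan2(a[1],a[0]));print(y)
# lift, carry, turn lid +47 deg (yaw -58 -> -11)
x=p+[0,0,.05]
rows([(x,q,0,3),((.484,.09,.12),down(y+16),0,3),((.484,-.02,.12),down(y+34),0,3),((.484,-.111,.115),down(79),0,4)])
```

```text
[0.46075693 0.21077503 0.04904034] 0.011928176050759444 14.999170750379562 [ 0.5407859  -0.39256502  2.67647675]
32.537035473851795
13
[[0, 0, -0.0165, 0, 0, 0, 0], [0, 0, -0.0165, 0, 0, 0, 0], [0, 0, -0.017, 0, 0, 0, 0], [-0.038, -0.015, -0.007, 0, 0, -5.3, 0], [-0.0365, -0.0185, -0.007, 0, 0, -5.3, 0], [-0.035, -0.022, -0.007, 0.1, 0, -5.4, 0], [-0.024, -0.0275, 0, 0, 0, -6.0, 0], [-0.0215, -0.03, 0, 0, 0, -6.0, 0], [-0.018, -0.032, 0, 0, 0, -6.0, 0], [-0.009, -0.021, 0.0015, 0, 0, -3.1, 0], [-0.008, -0.021, 0.001, 0, 0, -3.1, 0], [-0.0065, -0.0215, 0.0015, 0, 0, -3.1, 0], [-0.0055, -0.022, 0.001, 0, 0, -3.2, 0]]
```

>>> move_arm(deltas=[[0,0,-0.01,0,0,0,0],[0,0,-0.02,0,0,0,0],[0,0,-0.02,0,0,0,0],[-0.038,-0.015,-0.007,0,0,-5.3,0],[-0.0365,-0.0185,-0.007,0,0,-5.3,0],[-0.035,-0.022,-0.007,0,0,-5.4,0],[-0.024,-0.0275,0,0,0,-6.0,0],[-0.0215,-0.03,0,0,0,-6.0,0],[-0.018,-0.032,0,0,0,-6.0,0],[-0.009,-0.021,0.0015,0,0,-3.1,0]])

```text
clock: 5.15
tool_pos: [0.4832, -0.0455, 0.1187]
orientation: [0.177, 0.984, -0.0, 0.0]
wrist_force: [-0.1, -0.2, -0.5]
finger_gap: 0.0121
grasp_force: 15.0
```

>>> move_arm(deltas=[[-0.008,-0.021,0.001,0,0,-3.1,0],[-0.0065,-0.0215,0.0015,0,0,-3.1,0],[-0.0055,-0.022,0.001,0,0,-3.2,0],[0,0,0,0,0,0,0],[0,0,0,0,0,0,0],[0,0,0,0,0,0,0],[0,0,0,0,0,0,0],[0,0,0,0,0,0,0],[0,0,0,0,0,0,0],[0,0,0,0,0,0,0]])

```text
clock: 6.4
tool_pos: [0.4834, -0.1109, 0.1146]
orientation: [0.096, 0.995, 0.0, -0.0]
wrist_force: [-0.2, -0.2, -1.3]
finger_gap: 0.0118
grasp_force: 15.0
```

Run:
```python
from h import *
s=r.sense();p=np.array(s['tool_pos']);print(p,s['finger_gap'],s['grasp_force'],s['wrist_force'])
a=R.from_quat(s['orientation']).as_matrix();print(a[:,1:],np.degrees(np.arctan2(a[1,1],a[0,1])))
im,d=r.get_image('top');np.savez('top1.npz',im=im,d=d)
pw=r.camera_params('wrist');w,dw=r.get_image('wrist')
c=cv2.resize(im[120:220,205:420],None,fx=3.6,fy=3.6,interpolation=cv2.INTER_CUBIC);cv2.imwrite('pics/t1.png',c)
cv2.imwrite('pics/w2.png',w)
```

```text
[ 0.48344517 -0.11093136  0.11461733] 0.011782241536901881 14.998546689748764 [-0.19583631 -0.1859048  -1.29078207]
[[ 1.90285962e-01 -9.88997387e-05]
 [ 9.81728706e-01  2.32074413e-05]
 [ 3.96417942e-06 -9.99999995e-01]] 79.03052691930802
```

View pics/w2.png

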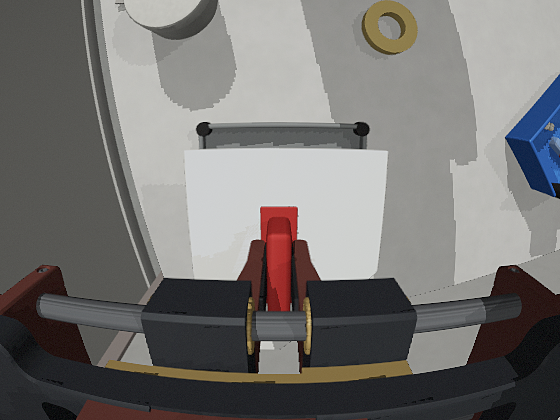

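View pics/t1.png

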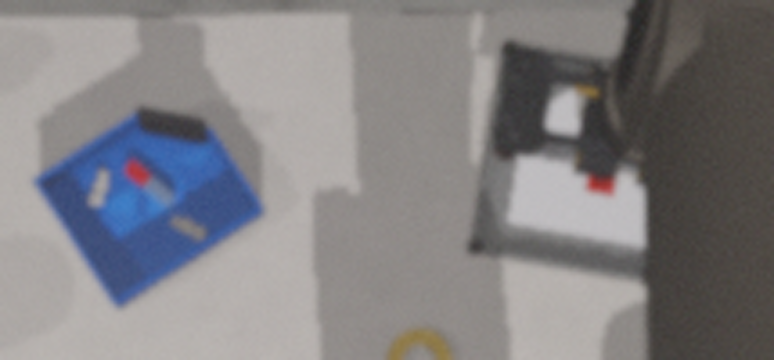

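Wrist view: the lid (edge row 150, columns 185–387) lies parallel to the rest, whose corner posts are at (205,128) and (361,128). The tray at the left of the top crop is open, with its grip at (172,125). Measuring the offset before lowering.

Run:
```python
from h import *
p=r.camera_params('wrist');K,T=p['camera_matrix'],p['world_from_camera']
L=wray([[185,150],[387,151]],T,K,.1086);S=wray([[205,129],[361,129]],T,K,.016)
u=np.array([np.cos(np.radians(-11)),np.sin(np.radians(-11))]);v=np.array([-u[1],u[0]])
for n,X in(('lid',L),('rest',S)): print(n,X.round(4).tolist(),'x:',X[:,:2]@u,'y:',X[:,:2]@v, np.degrees(np.arctan2(*(X[0]-X[1])[[1,0]])))
c=np.array([.4894,-.1075]);print('rest c',c@u,c@v)
```

```text
lid [[0.4155, -0.1487, 0.1086], [0.4361, -0.0433, 0.1086]] x: [0.43619809 0.43638225] y: [-0.06667201  0.04075993] -101.0982148253872
rest [[0.406, -0.1567, 0.016], [0.4297, -0.033, 0.016]] x: [0.42846468 0.42811606] y: [-0.07638174  0.04958078] -100.84142643489704
rest c 0.5009203105822653 -0.012142999883342845
```

Fit is within about 2 mm (slack 10 mm). Lowering and releasing.

>>> move_arm(deltas=[[0,0,0.025,0,0,0,0],[0,0,0.025,0,0,0,0],[0,0,0.02,0,0,0,0],[0,0,0.015,0,0,0,0],[0,0,0.007,0,0,0,0],[0,0,0.003,0,0,0,0],[0,0,0,0,0,0,0],[0,0,0,0,0,0,0.4],[0,0,0,0,0,0,0.4],[0,0,0,0,0,0,0.4]])

```text
clock: 7.75
tool_pos: [0.4837, -0.111, 0.0199]
orientation: [0.096, 0.995, 0.0, 0.0]
wrist_force: [-0.6, 0.7, 0.4]
finger_gap: 0.0347
grasp_force: 0.0
```

>>> move_arm(deltas=[[0,0,0,0,0,0,0.4],[0,0,-0.01,0,0,0,0.4],[0,0,-0.03,0,0,0,0.4],[0,0,-0.04,0,0,0,0.4],[0,0,-0.04,0,0,0,0.4],[0,0,-0.04,0,0,0,0.4],[0.04,0.045,0,0,0,0,0.4],[0.04,0.045,0,0,0,0,0.4],[0,0.04,0,0,0,0,0.4],[0,0,0,0,0,0,0.4]])

```text
clock: 9.0
tool_pos: [0.43, 0.0347, 0.1805]
orientation: [0.093, 0.996, 0.001, 0.001]
wrist_force: [0.6, -0.0, 0.0]
finger_gap: 0.0351
grasp_force: 0.0
```

Run:
```python
from h import *
s=r.sense();print(s['clock'],s['tool_pos'],s['finger_gap'],s['wrist_force'])
im,d=r.get_image('top');np.savez('top2.npz',im=im,d=d)
hsv=cv2.cvtColor(im,cv2.COLOR_BGR2HSV);C=cloud('top',d)
sub=np.zeros(d.shape,bool);sub[125:205,325:405]=1
red=sub&((hsv[...,0]<10)|(hsv[...,0]>170))&(hsv[...,1]>120)
print('lid bar',red.sum(),rect('top',red,.043),np.median(C[red],0))
w=sub&(C[...,2]<.03)&(hsv[...,1]<30)&(hsv[...,2]>140)
print('lid plate z',np.percentile(C[w][:,2],[5,50,95]) if w.any() else None)
sub[:]=0;sub[140:215,205:285]=1
blue=sub&(hsv[...,0]>100)&(hsv[...,0]<130)&(hsv[...,1]>120)
blk=sub&(hsv[...,2]<75)&(hsv[...,1]<100)&(C[...,2]>.055)
print('tray rect',rect('top',(blue|blk)&(C[...,2]>.03)&(C[...,2]<.048),.040))
print('blk',blk.sum(),rect('top',blk,.066),np.median(C[blk],0))
cv2.imwrite('pics/t2.png',cv2.resize(im[120:220,205:420],None,fx=3.6,fy=3.6,interpolation=cv2.INTER_CUBIC))
```

```text
9.0 [0.42995292 0.03471231 0.18048748] 0.03508705267783423 [ 0.5993357  -0.00234789  0.01238977]
lid bar 39 (array([ 0.49041599, -0.11207637]), array([31.9, 10. ]), 6.599803447723389) [ 0.49460597 -0.11057356  0.04343702]
lid plate z [-0.00331953  0.00278083  0.01632949]
tray rect (array([0.46710529, 0.20718065]), array([108. , 125.1]), 32.01982879638672)
blk 161 (array([0.50025992, 0.14458279]), array([130.1,  60.7]), 50.420005798339844) [0.45109389 0.11695955 0.30258445]
```

View pics/t2.png

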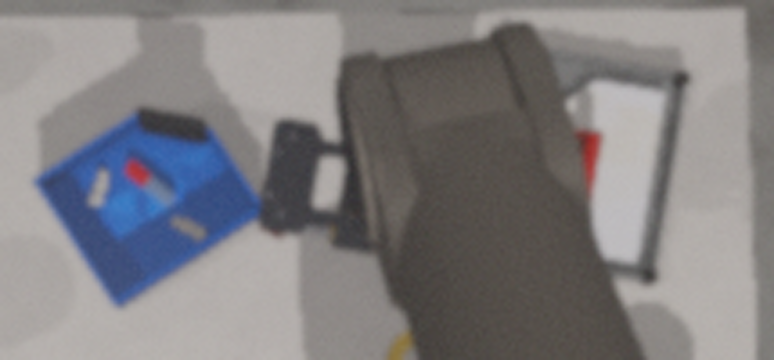

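The lid lies in the rest: bar top reads z 0.043, as expected. The tray is open, its grip at crop (172,125), bur case at (145,180), bridges at (98,187) and (187,228). Measuring the grip from the unobstructed earlier frame.

Run:
```python
from h import *
f=np.load('top1.npz');im,d=f['im'],f['d'];hsv=cv2.cvtColor(im,cv2.COLOR_BGR2HSV);C=cloud('top',d)
sub=np.zeros(d.shape,bool);sub[140:212,205:280]=1
blk=sub&(hsv[...,2]<75)&(hsv[...,1]<110)&(C[...,2]>.05)&(C[...,2]<.08)
print('blk',blk.sum(),rect('top',blk,.066),np.median(C[blk],0))
blue=sub&(hsv[...,0]>100)&(hsv[...,0]<130)&(hsv[...,1]>100)
print('tray',rect('top',blue,.04))
c,_,_=rect('top',blue,.04);y=np.radians(-58);Rm=np.array([[np.cos(y),-np.sin(y)],[np.sin(y),np.cos(y)]])
print('grip expected',c+Rm@[.046,.036], 'diag',Rm@[1,1]/2**.5)
for n,u,v in(('bur',145,180),('red',135,170),('ba',98,187),('bb',187,228)):
    P=plane('top',[205+u/3.6,120+v/3.6],.012)[0,:2];print(n,P,'tray frame',Rm.T@(P-c))
print(r.sense()['joint_pos'])
rows([((.505,.185,.15),down(-13),.4,9)])
```

```text
blk 59 (array([0.51367389, 0.1895032 ]), array([40.9,  9.6]), 77.81938171386719) [0.51378568 0.18847528 0.06442387]
tray (array([0.46656631, 0.20803195]), array([110.1, 125.9]), 32.78142547607422)
grip expected [0.52147233 0.18809883] diag [ 0.97437006 -0.22495105]
bur [0.48009104 0.21227966] tray frame [0.00356475 0.01372056]
red [0.48766071 0.21963459] tray frame [0.00133873 0.02403752]
ba [0.47533682 0.24714906] tray frame [-0.02852553  0.02816672]
bb [0.44390404 0.18149918] tray frame [ 0.01049189 -0.03327893]
[-0.42032284  0.12107977  0.21654814  2.16785151 -0.0344822   0.85487674
  1.19927209]
9
[[-0.005, 0.018, 0.0035, 0, 0, 10.2, 0.4], [-0.0015, 0.019, 0.0035, 0, 0, 10.2, 0.4], [0.0015, 0.019, 0.0035, 0, 0, 10.3, 0.4], [0.005, 0.018, 0.0035, 0, 0, 10.2, 0.4], [0.008, 0.017, 0.0035, 0, 0, 10.3, 0.4], [0.011, 0.0155, 0.003, 0, 0, 10.2, 0.4], [0.0135, 0.013, 0.0035, 0, 0, 10.3, 0.4], [0.0155, 0.0105, 0.003, 0, 0, 10.2, 0.4], [0.0175, 0.0075, 0.0035, 0, 0, 10.3, 0.4]]
```

>>> move_arm(deltas=[[-0.005,0.018,0.0035,0,0,10.2,0.4],[-0.0015,0.019,0.0035,0,0,10.2,0.4],[0.0015,0.019,0.0035,0,0,10.3,0.4],[0.005,0.018,0.0035,0,0,10.2,0.4],[0.008,0.017,0.0035,0,0,10.3,0.4],[0.011,0.0155,0.003,0,0,10.2,0.4],[0.0135,0.013,0.0035,0,0,10.3,0.4],[0.0155,0.0105,0.003,0,0,10.2,0.4],[0.0175,0.0075,0.0035,0,0,10.3,0.4],[0,0,0,0,0,0,0.4]])

```text
clock: 10.3
tool_pos: [0.5057, 0.1835, 0.149]
orientation: [0.783, 0.622, -0.0, 0.0]
wrist_force: [-0.7, -0.3, -0.3]
finger_gap: 0.0356
grasp_force: 0.0
```

Run:
```python
from h import *
s=r.sense();print(s['tool_pos'],s['joint_pos'],np.degrees(np.arctan2(*R.from_quat(s['orientation']).as_matrix()[[1,0],1])))
p=r.camera_params('wrist');im,d=r.get_image('wrist');cv2.imwrite('pics/w3.png',im)
np.savez('w3.npz',im=im,K=p['camera_matrix'],T=p['world_from_camera'])
```

```text
[0.50572234 0.18350821 0.14900955] [-0.77926224  0.35536008  0.3891163   1.97619779 -0.17646955  0.8428315
 -0.52231118] -13.074312421072513
```

View pics/w3.png

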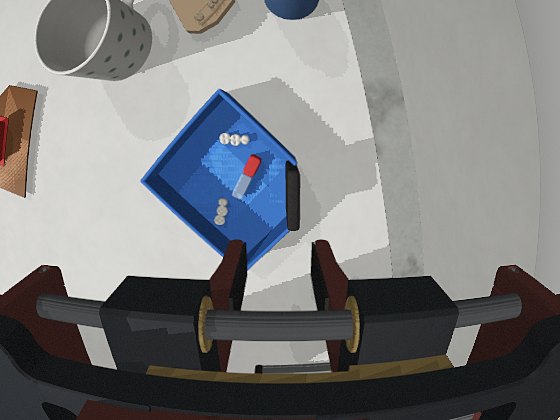

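Wrist view: the black grip is at (293,196), parallel to the pads. The bur case at (246,176) and the bridges at (234,139) and (221,211) lie well inward of it.

Run:
```python
from h import *
f=np.load('w3.npz');im,K,T=f['im'],f['K'],f['T']
hsv=cv2.cvtColor(im,cv2.COLOR_BGR2HSV);m=np.zeros(im.shape[:2],np.uint8);m[150:236,280:306]=(hsv[150:236,280:306,2]<60)
c=max(cv2.findContours(m,0,1)[0],key=cv2.contourArea).reshape(-1,2);print(c.min(0),c.max(0))
P=wray(c,T,K,.066)[:,:2];(g,s,a)=cv2.minAreaRect((P*1000).astype(np.float32));print(g,s,a,T[:3,3])
s=r.sense();q=R.from_quat(s['orientation'])
print('tool-frame offset to grip',q.inv().apply(np.r_[np.array(g)/1000,.034]-s['tool_pos']))
```

```text
[286 161] [299 230]
(518.9817504882812, 194.71636962890625) (55.36946105957031, 10.229095458984375) 77.85272979736328 [0.5223289  0.25656506 0.31032869]
tool-frame offset to grip [0.01500771 0.01058394 0.11506569]
```

>>> move_arm(deltas=[[0.005,0.005,0.015,0,0,0,0.4],[0.0045,0.0045,0.015,0,0,0,0.4],[0,0,0.025,0,0,0,0.4],[0,0,0.025,0,0,0,0.4],[0,0,0.02,0,0,0,0.4],[0,0,0.015,0,0,0,0.4],[0,0,0,0,0,0,0.4],[0,0,0,0,0,0,0],[0,0,0,0,0,0,0],[0,0,0,0,0,0,0]], newtons=50)

```text
clock: 11.6
tool_pos: [0.5172, 0.1912, 0.0348]
orientation: [0.783, 0.621, 0.001, 0.0]
wrist_force: [-0.3, 0.5, 1.0]
finger_gap: 0.0101
grasp_force: 50.0
```

Run:
```python
from h import *
s=r.sense();print(s['tool_pos'],s['finger_gap'],s['grasp_force'],s['wrist_force'],s['ft_torque'])
```

```text
[0.51723127 0.19119552 0.03482532] 0.01006404421786652 49.99848961830139 [-0.33280238  0.46437165  0.95582193] [0.01482841 0.05793267 0.03336223]
```

>>> move_arm(deltas=[[0,0,-0.005,0,0,0,0],[0,0,-0.01,0,0,0,0],[0,0,-0.02,0,0,0,0],[0,0.005,-0.02,0,0,0,0],[0,0.01,-0.02,0,0,0,0],[0,0.01,-0.02,0,0,0,0],[0,0.01,-0.02,0,0,0,0],[0,0.005,-0.015,0,0,0,0],[0,0,-0.01,0,0,0,0],[0,0,0,0,0,0,0]])

```text
clock: 12.85
tool_pos: [0.5554, 0.1822, 0.1746]
orientation: [0.783, 0.622, 0.0, -0.0]
wrist_force: [0.1, -0.3, -2.8]
finger_gap: 0.0095
grasp_force: 50.0
```

>>> move_arm(deltas=[[0,0,0,-2,0,0,0],[0,0,0,-3,0,0,0],[0,0,0,-3,0,0,0],[0,0,0,-3,0,0,0],[0,0,0,-3,0,0,0],[0,0,0,-3,0,0,0],[0,0,0,-3,0,0,0],[0,0,0,-3,0,0,0],[0,0,0,-3,0,0,0],[0,0,0,-2,0,0,0]])

```text
clock: 14.1
tool_pos: [0.5541, 0.1819, 0.1731]
orientation: [0.76, 0.603, 0.15, 0.19]
wrist_force: [0.3, 0.3, -2.3]
finger_gap: 0.0097
grasp_force: 50.0
```

>>> move_arm(deltas=[[0,0,0,-1,0,0,0],[0,0,0,-1,0,0,0],[0,0,0,0,0,0,0],[0,0,0,0,0,0,0],[0,0,0,0,0,0,0],[0,0,0,0,0,0,0],[0,0,0,0,0,0,0],[0,0,0,0,0,0,0],[0,0,0,0,0,0,0],[0,0,0,0,0,0,0]])

```text
clock: 15.35
tool_pos: [0.5555, 0.1819, 0.1741]
orientation: [0.757, 0.6, 0.161, 0.203]
wrist_force: [-0.1, 0.5, -3.0]
finger_gap: 0.0093
grasp_force: 50.0
```

```bash
cat > fin.py <<'E'
from h import *
import sys
s=r.sense();q=R.from_quat(s['orientation']);print(s['clock'],s['tool_pos'],q.as_matrix().round(3).tolist(),s['finger_gap'],s['grasp_force'],s['wrist_force'],s['joint_pos'])
im,d=r.get_image('wrist');t,dt=r.get_image('top')
np.savez('end.npz',im=im,d=d,t=t,dt=dt)
c=np.vstack([cv2.resize(t[120:220,205:420],(560,260),interpolation=cv2.INTER_CUBIC),im[60:400]])
cv2.imwrite(f'pics/{sys.argv[1]}.png',c)
E
python3 fin.py e1
```

```text
15.35 [0.55554538 0.18193396 0.17413843] [[0.228, 0.843, 0.487], [0.974, -0.197, -0.114], [-0.0, 0.5, -0.866]] 0.009334204051676578 49.995498061180115 [-0.08312427  0.49276063 -2.99924553] [-1.29572567  0.2951929   0.76565052  2.20298308  0.46232192  0.39213941
 -1.21944682]
```

View pics/e1.png

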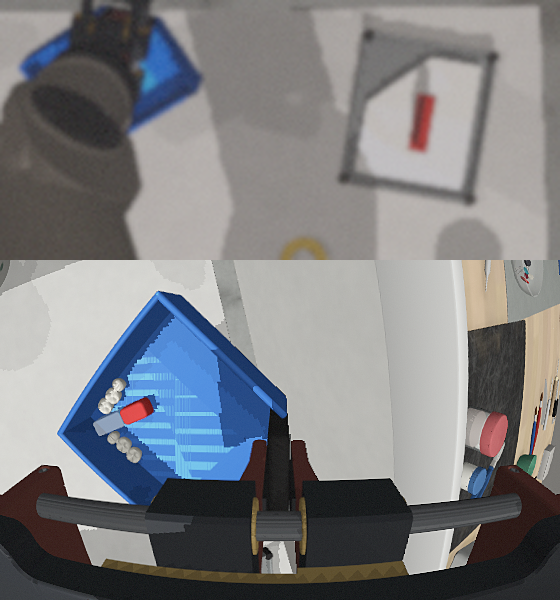

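Run:
```python
from h import *
p=r.camera_params('wrist');K,T=p['camera_matrix'],p['world_from_camera'];f=np.load('end.npz');d=f['d']
s=r.sense();q=R.from_quat(s['orientation']);P=np.array(s['tool_pos'])
cor=np.array([.012,-.132,.031]);print('corner world',P+q.apply(cor))
def pt(u,v):
    a=(np.array([u,v])-K[:2,2])/K[0,0];t=np.linalg.norm(a);z=np.median(d[v-1:v+2,u-1:u+2])
    c=np.array([np.tan(t)*a[0]/t,-np.tan(t)*a[1]/t,-1])*z
    return T[:3,:3]@c+T[:3,3]
for n,u,v in(('rimcorner',62,233),('b1',113,196),('bur',123,216),('bur grey end',103,226),('bur red end',143,207),('b2',125,247),('floor',180,260)):
    w=pt(u,v);l=q.inv().apply(w-P);print(n,w.round(3),l.round(3),'to corner',np.linalg.norm(l-cor).round(3))
# tray floor normal from depth
t=f['t'];h=cv2.cvtColor(t,cv2.COLOR_BGR2HSV);sub=np.zeros(t.shape[:2],bool);sub[125:205,325:405]=1
m=sub&((h[...,0]<10)|(h[...,0]>170))&(h[...,1]>120);print('lid bar',rect('top',m,.043),np.median(cloud('top',f['dt'])[m],0))
F=np.array([pt(u,v) for u in range(160,230,6) for v in range(160,260,6)]);c=F.mean(0);n=np.linalg.svd(F-c)[2][2];print('floor tilt',np.degrees(np.arccos(abs(n[2]))),np.abs((F-c)@n).mean())
```

```text
corner world [0.46208263 0.21614947 0.08130847]
rimcorner [0.444 0.222 0.111] [ 0.014 -0.133 -0.004] to corner 0.035
b1 [0.483 0.229 0.099] [ 0.029 -0.108  0.025] to corner 0.03
bur [0.485 0.216 0.107] [ 0.017 -0.1    0.02 ] to corner 0.035
bur grey end [0.47  0.212 0.098] [ 0.01  -0.116  0.021] to corner 0.019
bur red end [0.5   0.219 0.114] [ 0.023 -0.084  0.02 ] to corner 0.05
b2 [0.478 0.194 0.101] [-0.006 -0.104  0.024] to corner 0.034
floor [0.51  0.175 0.113] [-0.017 -0.067  0.031] to corner 0.071
lid bar (array([ 0.48003876, -0.10752512]), array([11.5, 52.3]), 76.14585876464844) [ 0.48001654 -0.10746591  0.04239655]
floor tilt 31.38817303003585 0.000640511241216606
```

All three parts are 30–35 mm from the low corner, the floor tilt is about 31°, the corner is about 80 mm up, and the lid bar is 9 mm from the rest centre.

```bash
python3 -c "from rig import r;print(r.sign_off())"
```

```text
the job is handed in; nothing more can be done
None
```

I handed the job in: the lid lies flat in the rest, and the gripper holds the tray still, about 31° tilted and 80 mm up at the low corner, with all three parts within 35 mm of it; no verdict came back.

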